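# Push an air cap out of its retaining ring

## Robot

A 6-joint arm with a two-finger parallel gripper is mounted at the origin on a cart in front of the work surface, level with it; the furniture and walls round the work are solid. World frame = base frame: x ahead of the robot, y to its left, z up, the work surface at z = 0. Lengths are in m, angles in rad, forces in N, time in s.
With the tool pointing down it reaches from about 0.4 to 0.825 m from the base axis. Payload 7 kg.
Tool frame: the origin (TCP) lies on the centre line of the jaws, within the pads' length; the fingertips stand 22 mm ahead of it and the grasp point (between the pads) lies 3 mm ahead of it (arm.tcp_to_tips is the distance from the TCP to the fingertips, in m); z points along the fingers, y is the line along which they close (so a half turn about z gives the same grasp; the last joint's range is limited). The gripper opens to 88 mm and grips with 3 to 60 N. Pads are 19 mm wide; open, the fingers measure 130 mm over their backs; the gripper's body (78 mm by 193 mm) begins 47 mm behind the grasp point.
Start: joints at [1.633, 0.359, 0.012, 0, -1.224, -0.288], TCP at [0.151, 0.658, 0.249] pointing down, gripper open.
Joint ranges: [-3.07, 3.07], [-1.43, 2.12], [-1.02, 1.25], [-3.03, 1.67], [-3.05, -0], [-3.03, 3.03]. Speed limits (rad/s): [2.39, 2.39, 3.01, 3.14, 3.14, 3.14].

## Interface

Orientations are given as [roll, pitch, yaw] about the fixed x, y, z axes, in that order (R = Rz(yaw) Ry(pitch) Rx(roll)).
In Python, from station import arm gives the robot as it stands.
- The arm moves only by the tool jog_arm, never from a script. Its argument "targets" is a list of rows, each an object of numbers: "dx", "dy", "dz": the shift along the tool's x, y, z in mm; "rx", "ry", "rz": the turn, a rotation vector about the tool's x, y, z in rad; "gripper": the closure, from 0 (fully open) to 1 (shut). In form: [{"dx": .., "dy": .., "dz": .., "rx": .., "ry": .., "rz": .., "gripper": ..}, ...]. A call has exactly 8 rows; each row is the pose to reach, as a shift and turn from the pose commanded when the call began, along the tool's axes at that moment; what a row does not reach only later rows make up. A row lasts 1/12 s, in which the tool goes at most 41.7 mm and 7.16 degrees, less where a joint would pass 70% of its speed; a pose out of reach is approached as far as the arm can. A call with a gripper value outside its range is refused whole. The fingers move at their own pace and stop on an object; "force" is the grip in N (left out, the last holds). Time passes only in rows, so rows that repeat a pose let the fingers close, or fill a call up. It gives the time, the measured TCP pose, the force, the opening and the grip force at its end, in the units of the state.
- arm.get_state(): the state, without advancing time (a new reading comes with each control period).
- arm.grab_frame(name): name is "scene" or "top" or "wrist"; returns a dict with "frame" (420x560x3 uint8, red, green, blue), "z_map" (420x560 float32, m along the optical axis (not along the pixel's ray), 0 where there is no reading), "fx", "fy", "cx", "cy" (pixels), "distortion" ([k1, k2, p1, p2, k3] as OpenCV has them; the pictures are not rectified), "view" (4x4, takes a point from world to camera coordinates). Camera axes: x right, y down, z forward; pixel columns grow to the right and rows downward; lengths in m; the calibration is good to about 2 mm. A picture is of the moment at which its call begins.
- arm.job_done(): hands the job in; it is judged then, once.
The state is a dict: "t": time; "q": joint angles; "qd": joint speeds; "joint_efforts": joint torques, N m; "eef_pos": TCP position; "ee_rot": TCP orientation; "force": force on the tool from outside, world axes, zero at the start; "moment": the same for the moment, N m; "width": finger opening in m; "gripper_force": force on a finger pad.
Only numpy, scipy, OpenCV 4.12 (cv2) and the standard library are available. Lean on these libraries where they do the work, as an engineer would, in place of code of your own. Each camera call takes 0.05 s, during which the arm holds its last target. There are 200 camera calls.

## Task

The brass air cap of the spray gun sits sunk in its blue retaining ring. Set the blue ring, with the cap in it, down over the orange post of the dark stand until it lies on the stand's base, so that the post pushes the cap up out of the ring; leave the ring there, take the brass cap off the top of the post and set it down flat near the middle of the round dark steel dish without dropping it from a height. The black ring with the other cap is not wanted.

Things in the scene. Friction and masses are not known exactly. Their poses are not given: they have to be found in the camera images.
- blue_ring: Loose blue knurled retaining ring lying flat, 120 g (sizes in mm): outer diameter 60, 24 tall, bore 40, open at top and bottom. A lip at the very bottom, 4 thick, narrows the opening to 33 diameter; the air cap rests loose on it. Origin: centre of the underside, z up along the axis. Grasp it across the outside. A like ring in black, also with a cap, is a bystander, not listed.
- air_cap: Loose round brass air cap, 38 mm diameter, 16 mm tall, 40 g, at first lying in the blue ring on its lip, its top 4 mm below the ring's top and with only about 1 mm round it, so that fingers cannot reach it there. Origin at the centre of its underside, z up along its axis.
- stand: Fixed stand (sizes in mm): dark grey round base, 90 diameter, 10 thick, with an upright orange post in its middle, 18 diameter, flat top 42 above the bench. Origin on the bench under the post, z up; yaw does not matter. A ring lowered over the post clears it by 7.5 all round and rests with its origin 10 above the stand's; the cap stays on the post, its underside at 42, which is 8 above the ring's top.
- dish: Fixed round shallow dark steel dish, 156 mm diameter over the rim, rim 18 mm high, flat floor about 140 mm across lying 8 mm above the bench. Origin at the centre of its underside, z up. It stands to the left or to the right of the stand.
Mind the look-alikes: they are no part of the job. Leave any green or pink look-alike of the air_cap alone.

How it is judged:
By the outcome, as a careful person would: the job done as asked, in the order asked, and still so for the second after the job is handed in, with the robot touching nothing.
It also fails if it takes over 54 s, if anything falls off the work surface, if the arm or the gripper's body presses on something with over 40 N, if the wrist force passes 120 N, or if a joint passes its speed limit or range.

## Working session

There is one attempt and no reset: what is moved stays moved. The work goes in short steps, Python scripts to look and compute and a tool call to move; the robot and the scene stay as the last step left them, time stands still between calls to the robot, and variables do not carry over. Pictures are saved under pics/ and viewed, at most 11 in all, crops included, and the job is handed in when it is done.

Besides the shell and the picture viewer there is one more tool, called after ">>>" by a JSON object that holds its "op" and its "data". jog_arm: Moves the arm, as the interface text tells. Its arguments: {"type":"object","properties":{"targets":{"type":"array","items":{"type":"object","properties":{"dx":{"type":"number"},"dy":{"type":"number"},"dz":{"type":"number"},"rx":{"type":"number"},"ry":{"type":"number"},"rz":{"type":"number"},"gripper":{"type":"number"}}}},"force":{"type":"number"}},"required":["targets"]}

```bash
mkdir -p pics; cat > h.py <<'E'
import numpy as np, cv2
from station import arm
from scipy.spatial.transform import Rotation as R
def K(f): return np.array([[f['fx'],0,f['cx']],[0,f['fy'],f['cy']],[0,0,1]])
def ray(f,uv,z):
    p=cv2.undistortPoints(np.array([[uv]],float),K(f),np.array(f['distortion'],float))[0,0]
    V=np.array(f['view']);Rm=V[:3,:3];t=V[:3,3]
    c=-Rm.T@t;d=Rm.T@np.array([p[0],p[1],1]);return c+d*(z-c[2])/d[2]
def proj(f,P):
    V=np.array(f['view']);return cv2.projectPoints(np.array([P],float),cv2.Rodrigues(V[:3,:3])[0],V[:3,3],K(f),np.array(f['distortion'],float))[0][0,0]
def save(f,n): cv2.imwrite('pics/'+n,f['frame'][:,:,::-1])
def blobs(f,lo,hi,amin=40):
    m=cv2.inRange(cv2.cvtColor(f['frame'],cv2.COLOR_RGB2HSV),lo,hi)
    n,l,s,c=cv2.connectedComponentsWithStats(m)
    return [(s[i].tolist(),c[i].round(1).tolist()) for i in range(1,n) if s[i][4]>amin],l
def shift(P):
    s=arm.get_state();Rm=R.from_euler('xyz',s['ee_rot']).as_matrix()
    return (Rm.T@(np.array(P)-s['eef_pos'])*1000).round(1)
E
python3 - <<'E'
from h import *
a=arm.grab_frame('top');b=arm.grab_frame('scene')
cv2.imwrite('pics/a.png',np.vstack([a['frame']])[:,:,::-1]);save(b,'b.png')
print(arm.get_state(),a['view'])
E
```

```text
{'t': 0.1, 'q': array([ 1.63310324e+00,  3.59322790e-01,  1.11667951e-02, -3.39574199e-04,
       -1.22410222e+00, -2.88084809e-01]), 'qd': array([-6.48251232e-04, -1.54831800e-03,  9.15170596e-04,  2.10200303e-03,
       -3.37716175e-05,  2.02522827e-03]), 'joint_efforts': array([-1.35780218e-03, -5.84165025e+01,  2.93749130e+01,  7.01555684e+00,
        1.01764721e-02, -4.92874153e-05]), 'eef_pos': array([0.15104092, 0.65747031, 0.24771299]), 'ee_rot': array([ 3.14010030e+00, -1.09306170e-04, -2.25893427e-01]), 'force': array([-0.71259652, -0.84495875,  1.17105487]), 'moment': array([0.01491219, 0.06328367, 0.00899609]), 'gripper_force': 0.0, 'width': 0.08728039621992395} [[ 5.79826856e-03 -9.99878898e-01 -1.44419092e-02  4.09253022e-04]
 [-9.97275863e-01 -4.71996193e-03 -7.36109702e-02  4.75845032e-01]
 [ 7.35338905e-02  1.48293836e-02 -9.97182459e-01  1.18793892e+00]
 [ 0.00000000e+00  0.00000000e+00  0.00000000e+00  1.00000000e+00]]
```

View pics/a.png

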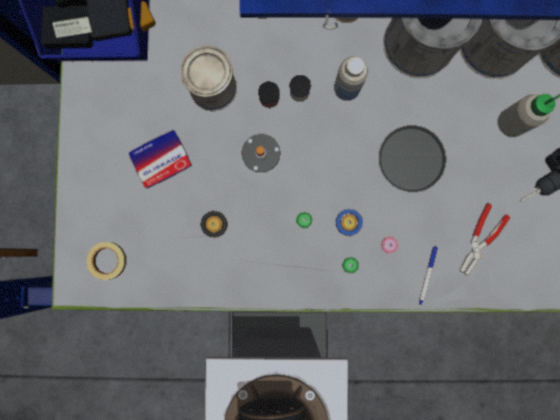

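View pics/b.png

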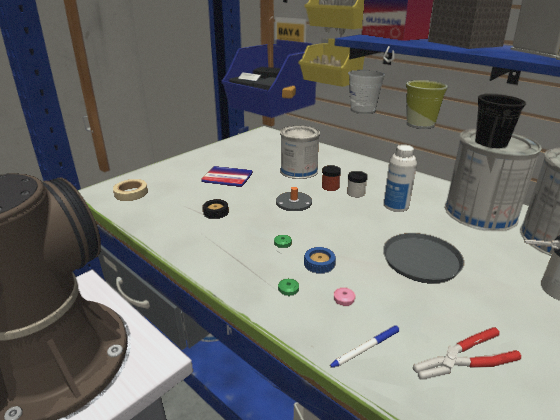

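The top view shows the blue ring with the brass cap at about (349,222). Its look-alikes are the black ring with a cap at (214,224), green caps at (304,220) and (350,265), and a pink cap at (390,244). The stand's orange post is at (261,152) and the dish at (412,158). The blue ring with the brass centre fits the description. Next I'll measure and confirm with a crop.

```bash
python3 - <<'E'
from h import *
a=arm.grab_frame('top');w=arm.grab_frame('wrist')
def fit(lo,hi,box,z):
    x0,y0,x1,y1=box
    m=cv2.inRange(cv2.cvtColor(a['frame'],cv2.COLOR_RGB2HSV),lo,hi);k=np.zeros_like(m);k[y0:y1,x0:x1]=m[y0:y1,x0:x1]
    c=max(cv2.findContours(k,cv2.RETR_EXTERNAL,cv2.CHAIN_APPROX_NONE)[0],key=cv2.contourArea)
    e=cv2.fitEllipse(cv2.convexHull(c));print(e,ray(a,e[0],z).round(4))
fit((100,80,30),(130,255,255),(325,198,373,246),.014)
fit((5,120,80),(20,255,255),(245,135,277,170),.042)
fit((0,0,30),(180,90,125),(235,128,287,178),.010)
fit((0,0,20),(180,120,125),(370,115,455,200),.016)
c=cv2.resize(a['frame'][180:290,190:410],None,fx=3.5,fy=3.5,interpolation=cv2.INTER_CUBIC)
cv2.imwrite('pics/c.png',c[:,:,::-1]);save(w,'w0.png')
E
```

```text
((348.84124755859375, 221.9570770263672), (25.809675216674805, 26.136762619018555), 84.02134704589844) [ 0.4566 -0.1621  0.014 ]
((259.8646545410156, 150.05740356445312), (7.199060440063477, 8.124715805053711), 173.2362518310547) [0.614 0.038 0.042]
((260.53509521484375, 152.91278076171875), (39.19605255126953, 39.373435974121094), 139.88467407226562) [0.6135 0.0378 0.01  ]
((411.9812316894531, 158.38113403320312), (67.15321350097656, 68.67191314697266), 123.95560455322266) [ 0.6014 -0.3059  0.016 ]
```

View pics/c.png

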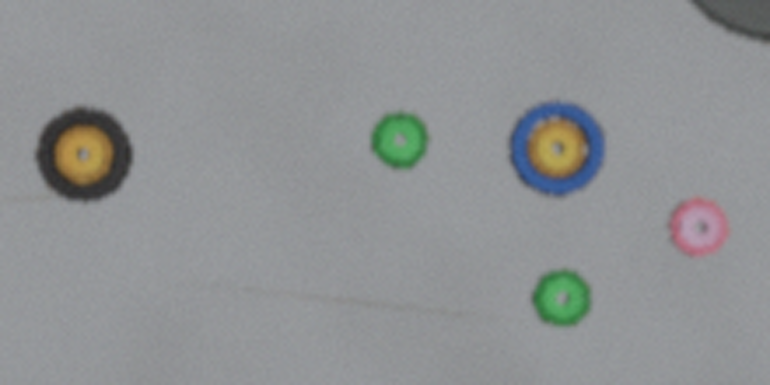

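The crop confirms it: the blue ring with a brass cap at crop (557,148) is the target. I'll check tall obstacles near the start before moving.

```bash
python3 - <<'E'
from h import *
a=arm.grab_frame('top');z=a['z_map'];V=np.array(a['view'])
v,u=np.mgrid[0:420:14,0:560:14]
d=z[v,u];p=np.stack([(u-a['cx'])/a['fx']*d,(v-a['cy'])/a['fy']*d,d],-1)
P=(p-V[:3,3])@V[:3,:3]
for r in range(30): print(' '.join('%4d'%(h*1000) if dd>0 else '   .' for h,dd in zip(P[r,:,2],d[r])))
for uv in [(0,345),(38,292),(200,78)]: print(ray(a,uv,.2))
s=arm.get_state();print(proj(a,s['eef_pos']))
E
```

```text
135   78  264  216  239  234  216  219  218  211  222   -1    1    5    2   -3    0    3  370  370  370  368  369  370  370  371  370  372  370  371  369  370  368  369  369  368  369  369  373  368
  88   73  265  216  218  217  219  220  216  217  217    3    4    4    3    4    1    1  365  365  364  369  368  365  368  365  365  364  367  368  368  370  367  367  369  369  369  370  371  371
  14   13    4  216  228  226  224  218  217  218  204    3    1    1   -1    3    2    0    2    0    0    1   -3    0    0    0    2    0   95  181  179  192  179  178  186  171  183  187  175  176
-474  -72  -67  217  214  212  212  124  130  133  204   -2    2    4    1    0    4    3    3    2    0    0   -3    3    1    1   -1    4   74  139  183  184  180  184   90  135  174  186  181  183
-591 -611 -155  213  212  213  214  214  216  214  185    1    6    3  116  109  116   -1    2   -1    4    4    2   -1    1  122    0    0   35   91  122  133  118    5   59  102  130  141  118   22
-751 -747 -739 -750 -282    0    3   -1    1    6    0    3    2  117  112  107  117    2    7    1  
[... 4331 characters left out ...]
18 -914 -915 -915 -922 -919 -927 -927 -916    0   -5    0    0   15   14    3    4    0    4 -923 -916 -913 -924 -930 -909 -919 -921 -925 -927 -923 -924 -922 -915 -922
-918 -913 -925 -918 -916 -916 -923 -907 -926 -913 -908 -926 -925 -920 -908   -1   -2   13   35   19   21   12   11    0    0 -923 -908 -920 -919 -917 -923 -915 -911 -922 -914 -915 -919 -923 -910 -909
-916 -915 -909 -912 -920 -911 -922 -913 -913 -906 -911 -920 -911 -925 -919   -1    0   15  209  210  216  212   11   16    0 -921 -916 -911 -921 -910 -912 -914 -917 -927 -926 -913 -930 -911 -915 -917
[0.20551084 0.52787577 0.2       ]
[0.30796796 0.45538563 0.2       ]
[0.72612365 0.14918982 0.2       ]
[-81.061135   377.05739216]
```

View pics/w0.png

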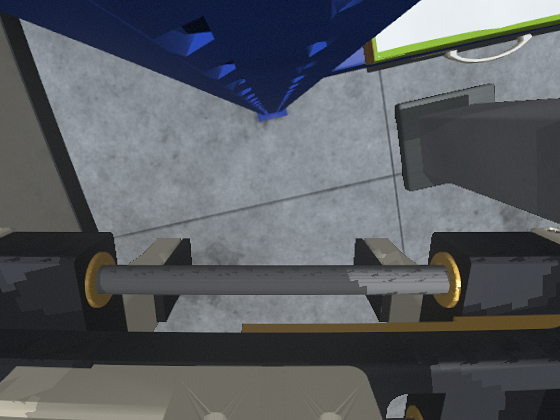

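The wrist view shows a blue rack upright just ahead of the gripper, with its foot at about (270,115). So I'll retreat toward -y first, then go forward.

>>> {"op": "jog_arm", "data": {"targets": [{"dx":11,"dy":40},{"dx":22,"dy":80},{"dx":33,"dy":121},{"dx":44,"dy":161},{"dx":55,"dy":201},{"dx":89,"dy":222},{"dx":124,"dy":242},{"dx":158,"dy":263}]}}

```text
invalid input at $.targets[0]: expected keys dx, dy, dz, rx, ry, rz, gripper
```

>>> {"op": "jog_arm", "data": {"targets": [{"dx":11,"dy":40,"dz":0,"rx":0,"ry":0,"rz":0,"gripper":0},{"dx":22,"dy":80,"dz":0,"rx":0,"ry":0,"rz":0,"gripper":0},{"dx":33,"dy":121,"dz":0,"rx":0,"ry":0,"rz":0,"gripper":0},{"dx":44,"dy":161,"dz":0,"rx":0,"ry":0,"rz":0,"gripper":0},{"dx":55,"dy":201,"dz":0,"rx":0,"ry":0,"rz":0,"gripper":0},{"dx":89,"dy":222,"dz":0,"rx":0,"ry":0,"rz":0,"gripper":0},{"dx":124,"dy":242,"dz":0,"rx":0,"ry":0,"rz":0,"gripper":0},{"dx":158,"dy":263,"dz":0,"rx":0,"ry":0,"rz":0,"gripper":0}]}}

```text
t: 0.92
eef_pos: [0.2466, 0.3647, 0.2492]
ee_rot: [-3.14, 0.0, -0.224]
force: [0.8, 1.2, -0.4]
width: 0.0878
gripper_force: 0.0
```

>>> {"op": "jog_arm", "data": {"targets": [{"dx":34,"dy":20,"dz":0,"rx":0,"ry":0,"rz":0,"gripper":0},{"dx":69,"dy":41,"dz":0,"rx":0,"ry":0,"rz":0,"gripper":0},{"dx":103,"dy":62,"dz":0,"rx":0,"ry":0,"rz":0,"gripper":0},{"dx":138,"dy":82,"dz":0,"rx":0,"ry":0,"rz":0,"gripper":0},{"dx":172,"dy":103,"dz":0,"rx":0,"ry":0,"rz":0,"gripper":0},{"dx":207,"dy":123,"dz":0,"rx":0,"ry":0,"rz":0,"gripper":0},{"dx":220,"dy":162,"dz":0,"rx":0,"ry":0,"rz":0,"gripper":0},{"dx":233,"dy":200,"dz":0,"rx":0,"ry":0,"rz":0,"gripper":0}]}}

```text
t: 1.58
eef_pos: [0.4293, 0.1173, 0.2482]
ee_rot: [3.141, 0.0, -0.227]
force: [0.4, -0.4, -0.2]
width: 0.0877
gripper_force: 0.0
```

>>> {"op": "jog_arm", "data": {"targets": [{"dx":13,"dy":38,"dz":0,"rx":0,"ry":0,"rz":0,"gripper":0},{"dx":26,"dy":77,"dz":0,"rx":0,"ry":0,"rz":0,"gripper":0},{"dx":39,"dy":115,"dz":0,"rx":0,"ry":0,"rz":0,"gripper":0},{"dx":52,"dy":153,"dz":0,"rx":0,"ry":0,"rz":0,"gripper":0},{"dx":65,"dy":191,"dz":10,"rx":0,"ry":0,"rz":0,"gripper":0},{"dx":78,"dy":229,"dz":20,"rx":0,"ry":0,"rz":0,"gripper":0},{"dx":90,"dy":267,"dz":30,"rx":0,"ry":0,"rz":0,"gripper":0},{"dx":90,"dy":267,"dz":50,"rx":0,"ry":0,"rz":0,"gripper":0}]}}

```text
t: 2.25
eef_pos: [0.4573, -0.1669, 0.1995]
ee_rot: [3.141, -0.003, -0.231]
force: [1.5, 0.6, -0.5]
width: 0.0877
gripper_force: 0.0
```

```bash
python3 - <<'E'
from h import *
w=arm.grab_frame('wrist');save(w,'w1.png');print(arm.get_state()['eef_pos'],arm.get_state()['t'])
print(shift([.4566,-.1621,.025]), proj(w,[.4566,-.1621,.012]), proj(w,arm.get_state()['eef_pos']))
b,l=blobs(w,(100,80,30),(130,255,255),300);print(b)
E
```

```text
[ 0.45449929 -0.1642851   0.19448276] 2.3
[  2.2  -2.6 169.5] [267.90014345 191.38269112] [268.6377356  275.97060299]
[([237, 161, 59, 59, 1519], [266.4, 190.6]), ([443, 195, 16, 38, 352], [450.9, 214.0])]
```

View pics/w1.png

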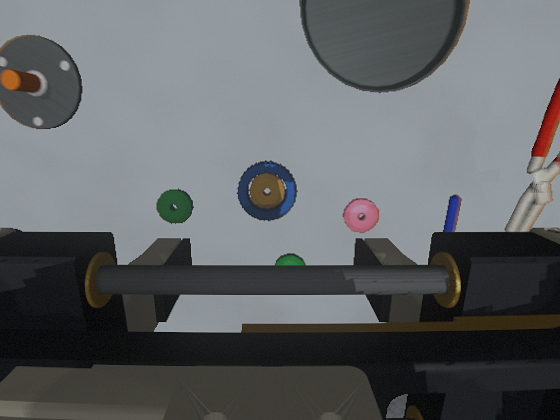

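The wrist view shows the blue ring with the brass cap at (266,191), where predicted, and the green and pink caps lie outside the finger span. Descending.

>>> {"op": "jog_arm", "data": {"targets": [{"dx":0,"dy":0,"dz":35,"rx":0,"ry":0,"rz":0,"gripper":0},{"dx":0,"dy":0,"dz":70,"rx":0,"ry":0,"rz":0,"gripper":0},{"dx":0,"dy":0,"dz":100,"rx":0,"ry":0,"rz":0,"gripper":0},{"dx":0,"dy":0,"dz":125,"rx":0,"ry":0,"rz":0,"gripper":0},{"dx":0,"dy":0,"dz":140,"rx":0,"ry":0,"rz":0,"gripper":0},{"dx":0,"dy":0,"dz":150,"rx":0,"ry":0,"rz":0,"gripper":0},{"dx":0,"dy":0,"dz":155,"rx":0,"ry":0,"rz":0,"gripper":0},{"dx":0,"dy":0,"dz":155,"rx":0,"ry":0,"rz":0,"gripper":0}]}}

```text
t: 2.97
eef_pos: [0.4561, -0.1607, 0.043]
ee_rot: [3.141, 0.002, -0.225]
force: [-1.1, -0.2, 0.3]
width: 0.0874
gripper_force: 0.0
```

```bash
python3 - <<'E'
from h import *
print(arm.get_state()['eef_pos'],shift([.4566,-.1621,.025]))
E
```

```text
[ 0.45613531 -0.16070179  0.04296287] [ 0.8  1.3 18. ]
```

>>> {"op": "jog_arm", "data": {"targets": [{"dx":1,"dy":1,"dz":9,"rx":0,"ry":0,"rz":0,"gripper":0},{"dx":1,"dy":1,"dz":18,"rx":0,"ry":0,"rz":0,"gripper":0.1},{"dx":1,"dy":1,"dz":18,"rx":0,"ry":0,"rz":0,"gripper":0.2},{"dx":1,"dy":1,"dz":18,"rx":0,"ry":0,"rz":0,"gripper":0.27},{"dx":1,"dy":1,"dz":18,"rx":0,"ry":0,"rz":0,"gripper":0.4},{"dx":1,"dy":1,"dz":18,"rx":0,"ry":0,"rz":0,"gripper":0.5},{"dx":1,"dy":1,"dz":18,"rx":0,"ry":0,"rz":0,"gripper":0.5},{"dx":1,"dy":1,"dz":18,"rx":0,"ry":0,"rz":0,"gripper":0.5}], "force": 25}}

```text
t: 3.63
eef_pos: [0.4575, -0.1625, 0.0259]
ee_rot: [-3.141, -0.001, -0.226]
force: [0.1, 0.8, 0.3]
width: 0.0594
gripper_force: 25.0
```

>>> {"op": "jog_arm", "data": {"targets": [{"dx":0,"dy":0,"dz":-8,"rx":0,"ry":0,"rz":0,"gripper":0.5},{"dx":0,"dy":0,"dz":-20,"rx":0,"ry":0,"rz":0,"gripper":0.5},{"dx":0,"dy":0,"dz":-40,"rx":0,"ry":0,"rz":0,"gripper":0.5},{"dx":0,"dy":0,"dz":-60,"rx":0,"ry":0,"rz":0,"gripper":0.5},{"dx":0,"dy":0,"dz":-80,"rx":0,"ry":0,"rz":0,"gripper":0.5},{"dx":0,"dy":0,"dz":-95,"rx":0,"ry":0,"rz":0,"gripper":0.5},{"dx":0,"dy":0,"dz":-105,"rx":0,"ry":0,"rz":0,"gripper":0.5},{"dx":0,"dy":0,"dz":-105,"rx":0,"ry":0,"rz":0,"gripper":0.5}]}}

```text
t: 4.3
eef_pos: [0.4584, -0.1626, 0.1333]
ee_rot: [-3.141, -0.004, -0.225]
force: [0.4, 0.7, -2.2]
width: 0.0595
gripper_force: 25.0
```

>>> {"op": "jog_arm", "data": {"targets": [{"dx":5,"dy":-10,"dz":0,"rx":0,"ry":0,"rz":0,"gripper":0.5},{"dx":15,"dy":-32,"dz":0,"rx":0,"ry":0,"rz":0,"gripper":0.5},{"dx":27,"dy":-58,"dz":0,"rx":0,"ry":0,"rz":0,"gripper":0.5},{"dx":40,"dy":-86,"dz":0,"rx":0,"ry":0,"rz":0,"gripper":0.5},{"dx":53,"dy":-114,"dz":0,"rx":0,"ry":0,"rz":0,"gripper":0.5},{"dx":66,"dy":-142,"dz":0,"rx":0,"ry":0,"rz":0,"gripper":0.5},{"dx":78,"dy":-168,"dz":0,"rx":0,"ry":0,"rz":0,"gripper":0.5},{"dx":86,"dy":-186,"dz":0,"rx":0,"ry":0,"rz":0,"gripper":0.5}]}}

```text
t: 4.97
eef_pos: [0.5838, 0.002, 0.1293]
ee_rot: [3.141, 0.001, -0.225]
force: [0.0, -0.8, -1.9]
width: 0.0598
gripper_force: 25.0
```

>>> {"op": "jog_arm", "data": {"targets": [{"dx":6,"dy":-14,"dz":0,"rx":0,"ry":0,"rz":0,"gripper":0.5},{"dx":12,"dy":-26,"dz":0,"rx":0,"ry":0,"rz":0,"gripper":0.5},{"dx":17,"dy":-36,"dz":0,"rx":0,"ry":0,"rz":0,"gripper":0.5},{"dx":20,"dy":-42,"dz":0,"rx":0,"ry":0,"rz":0,"gripper":0.5},{"dx":22,"dy":-44,"dz":0,"rx":0,"ry":0,"rz":0,"gripper":0.5},{"dx":22,"dy":-44,"dz":0,"rx":0,"ry":0,"rz":0,"gripper":0.5},{"dx":22,"dy":-44,"dz":0,"rx":0,"ry":0,"rz":0,"gripper":0.5},{"dx":22,"dy":-44,"dz":0,"rx":0,"ry":0,"rz":0,"gripper":0.5}]}}

```text
t: 5.63
eef_pos: [0.6135, 0.0368, 0.1307]
ee_rot: [3.142, 0.0, -0.227]
force: [1.0, 0.1, -1.4]
width: 0.0602
gripper_force: 25.0
```

```bash
python3 - <<'E'
from h import *
w=arm.grab_frame('wrist');b=arm.grab_frame('scene')
s=arm.get_state();print(s['eef_pos'],s['t'],s['width'],shift([.6138,.0379,.035]))
# wrist: stand base visible?
cv2.imwrite('pics/d.png',np.hstack([cv2.resize(w['frame'],(400,300)),cv2.resize(b['frame'][120:270,190:390],(400,300))])[:,:,::-1])
print(proj(w,[.6138,.0379,.042]))
E
```

```text
[0.61366572 0.0368819  0.13077774] 5.7333 0.06022430789876322 [-0.1 -1.  95.8]
[270.87586554 217.82380605]
```

View pics/d.png

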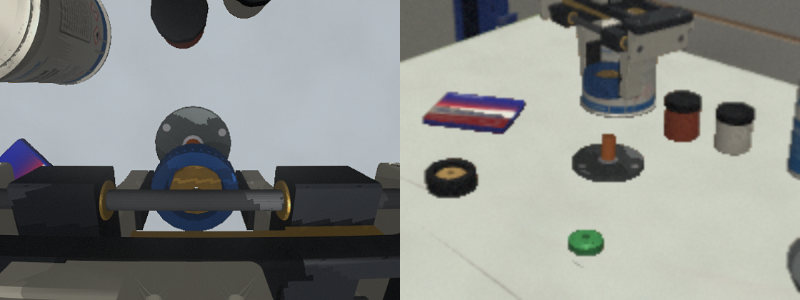

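The ring is held level with the cap inside, directly over the post. Lowering.

>>> {"op": "jog_arm", "data": {"targets": [{"dx":0,"dy":-1,"dz":12,"rx":0,"ry":0,"rz":0,"gripper":0.5},{"dx":0,"dy":-1,"dz":26,"rx":0,"ry":0,"rz":0,"gripper":0.5},{"dx":0,"dy":-1,"dz":38,"rx":0,"ry":0,"rz":0,"gripper":0.5},{"dx":0,"dy":-1,"dz":48,"rx":0,"ry":0,"rz":0,"gripper":0.5},{"dx":0,"dy":-1,"dz":56,"rx":0,"ry":0,"rz":0,"gripper":0.5},{"dx":0,"dy":-1,"dz":62,"rx":0,"ry":0,"rz":0,"gripper":0.5},{"dx":0,"dy":-1,"dz":66,"rx":0,"ry":0,"rz":0,"gripper":0.5},{"dx":0,"dy":-1,"dz":70,"rx":0,"ry":0,"rz":0,"gripper":0.5}]}}

```text
t: 6.4
eef_pos: [0.6144, 0.0384, 0.0603]
ee_rot: [3.142, -0.0, -0.226]
force: [0.1, -0.1, -1.1]
width: 0.0599
gripper_force: 25.0
```

>>> {"op": "jog_arm", "data": {"targets": [{"dx":0,"dy":0,"dz":4,"rx":0,"ry":0,"rz":0,"gripper":0.5},{"dx":0,"dy":0,"dz":8,"rx":0,"ry":0,"rz":0,"gripper":0.5},{"dx":0,"dy":0,"dz":12,"rx":0,"ry":0,"rz":0,"gripper":0.5},{"dx":0,"dy":0,"dz":15,"rx":0,"ry":0,"rz":0,"gripper":0.5},{"dx":0,"dy":0,"dz":18,"rx":0,"ry":0,"rz":0,"gripper":0.5},{"dx":0,"dy":0,"dz":20,"rx":0,"ry":0,"rz":0,"gripper":0.5},{"dx":0,"dy":0,"dz":22,"rx":0,"ry":0,"rz":0,"gripper":0.5},{"dx":0,"dy":0,"dz":23,"rx":0,"ry":0,"rz":0,"gripper":0.5}]}}

```text
t: 7.07
eef_pos: [0.6142, 0.0384, 0.0373]
ee_rot: [3.142, 0.0, -0.226]
force: [0.3, 0.1, -1.0]
width: 0.0598
gripper_force: 25.0
```

```bash
python3 - <<'E'
from h import *
w=arm.grab_frame('wrist');b=arm.grab_frame('scene')
s=arm.get_state();print(s['eef_pos'],s['t'],s['width'],s['force'],s['gripper_force'])
cv2.imwrite('pics/e.png',np.hstack([cv2.resize(w['frame'],(400,300)),cv2.resize(b['frame'][145:235,240:360],(400,300))])[:,:,::-1])
E
```

```text
[0.61415685 0.03841694 0.03740239] 7.1667 0.0595645985930037 [-0.34944073  0.00491595 -1.39774932] 24.999761036597192
```

View pics/e.png

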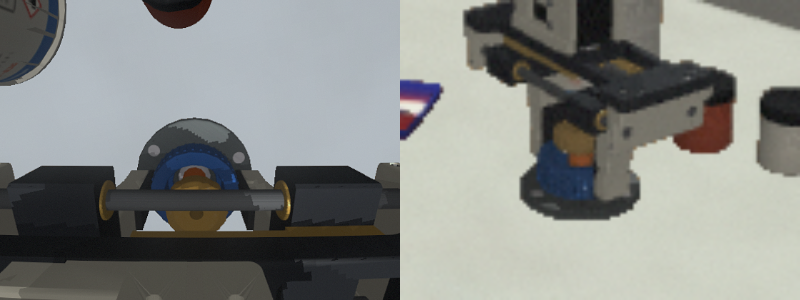

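The cap now stands on the post above the ring, and the ring is about 1.5 mm off the base. I'll seat it and release.

>>> {"op": "jog_arm", "data": {"targets": [{"dx":0,"dy":0,"dz":1,"rx":0,"ry":0,"rz":0,"gripper":0.5},{"dx":0,"dy":0,"dz":2,"rx":0,"ry":0,"rz":0,"gripper":0.5},{"dx":0,"dy":0,"dz":2,"rx":0,"ry":0,"rz":0,"gripper":0.5},{"dx":0,"dy":0,"dz":2,"rx":0,"ry":0,"rz":0,"gripper":0.28},{"dx":0,"dy":0,"dz":2,"rx":0,"ry":0,"rz":0,"gripper":0.22},{"dx":0,"dy":0,"dz":2,"rx":0,"ry":0,"rz":0,"gripper":0.15},{"dx":0,"dy":0,"dz":2,"rx":0,"ry":0,"rz":0,"gripper":0.1},{"dx":0,"dy":0,"dz":2,"rx":0,"ry":0,"rz":0,"gripper":0.1}]}}

```text
t: 7.83
eef_pos: [0.6142, 0.0384, 0.0356]
ee_rot: [-3.142, -0.0, -0.226]
force: [0.7, 0.1, 0.9]
width: 0.0777
gripper_force: 0.0
```

>>> {"op": "jog_arm", "data": {"targets": [{"dx":0,"dy":0,"dz":-2,"rx":0,"ry":0,"rz":0,"gripper":0.1},{"dx":0,"dy":0,"dz":-7,"rx":0,"ry":0,"rz":0,"gripper":0.1},{"dx":0,"dy":0,"dz":-14,"rx":0,"ry":0,"rz":0,"gripper":0.1},{"dx":0,"dy":0,"dz":-21,"rx":0,"ry":0,"rz":0,"gripper":0.1},{"dx":0,"dy":0,"dz":-27,"rx":0,"ry":0,"rz":0,"gripper":0.1},{"dx":0,"dy":0,"dz":-31,"rx":0,"ry":0,"rz":0,"gripper":0.1},{"dx":0,"dy":0,"dz":-31,"rx":0,"ry":0,"rz":0,"gripper":0.1},{"dx":0,"dy":0,"dz":-31,"rx":0,"ry":0,"rz":0,"gripper":0.1}]}}

```text
t: 8.5
eef_pos: [0.6144, 0.0385, 0.067]
ee_rot: [-3.141, -0.001, -0.226]
force: [-0.1, -0.4, -0.6]
width: 0.0789
gripper_force: 0.0
```

```bash
python3 - <<'E'
from h import *
w=arm.grab_frame('wrist');b=arm.grab_frame('scene')
s=arm.get_state();print(s['eef_pos'],s['t'],s['width'],s['force'],proj(w,[.6138,.0379,.058]),proj(w,[.6138,.0379,.034]))
cv2.imwrite('pics/f.png',np.hstack([cv2.resize(w['frame'],(400,300)),cv2.resize(b['frame'][145:235,240:360],(400,300))])[:,:,::-1])
E
```

```text
[0.61398899 0.03838943 0.06636046] 8.6 0.07879364784897959 [-0.94452453 -0.18898914 -0.45609709] [274.0140554  266.76732518] [273.8095317  247.93070832]
```

View pics/f.png

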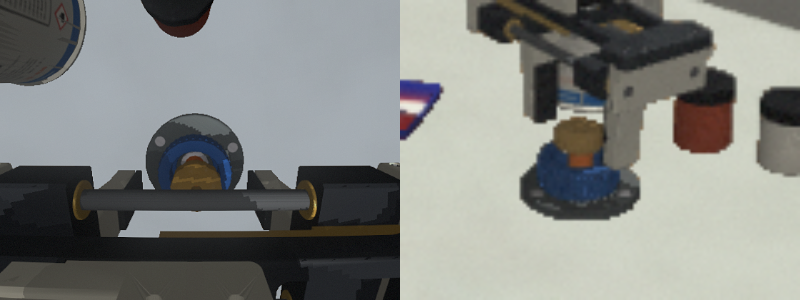

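The ring lies on the base and the cap stands on the post between the open fingers. Gripping the cap.

>>> {"op": "jog_arm", "data": {"targets": [{"dx":0,"dy":0,"dz":0,"rx":0,"ry":0,"rz":0,"gripper":0.25},{"dx":0,"dy":0,"dz":0,"rx":0,"ry":0,"rz":0,"gripper":0.38},{"dx":0,"dy":0,"dz":0,"rx":0,"ry":0,"rz":0,"gripper":0.48},{"dx":0,"dy":0,"dz":0,"rx":0,"ry":0,"rz":0,"gripper":0.53},{"dx":0,"dy":0,"dz":0,"rx":0,"ry":0,"rz":0,"gripper":0.56},{"dx":0,"dy":0,"dz":0,"rx":0,"ry":0,"rz":0,"gripper":0.6},{"dx":0,"dy":0,"dz":0,"rx":0,"ry":0,"rz":0,"gripper":0.7},{"dx":0,"dy":0,"dz":0,"rx":0,"ry":0,"rz":0,"gripper":0.7}], "force": 15}}

```text
t: 9.27
eef_pos: [0.6142, 0.0384, 0.0665]
ee_rot: [3.142, 0.0, -0.226]
force: [0.4, -0.6, -0.8]
width: 0.0371
gripper_force: 15.0
```

>>> {"op": "jog_arm", "data": {"targets": [{"dx":0,"dy":0,"dz":0,"rx":0,"ry":0,"rz":0,"gripper":0.7},{"dx":0,"dy":0,"dz":-3,"rx":0,"ry":0,"rz":0,"gripper":0.7},{"dx":0,"dy":0,"dz":-9,"rx":0,"ry":0,"rz":0,"gripper":0.7},{"dx":0,"dy":0,"dz":-19,"rx":0,"ry":0,"rz":0,"gripper":0.7},{"dx":0,"dy":0,"dz":-31,"rx":0,"ry":0,"rz":0,"gripper":0.7},{"dx":0,"dy":0,"dz":-42,"rx":0,"ry":0,"rz":0,"gripper":0.7},{"dx":0,"dy":0,"dz":-50,"rx":0,"ry":0,"rz":0,"gripper":0.7},{"dx":0,"dy":0,"dz":-50,"rx":0,"ry":0,"rz":0,"gripper":0.7}]}}

```text
t: 9.93
eef_pos: [0.6155, 0.0388, 0.1193]
ee_rot: [-3.14, -0.004, -0.225]
force: [0.4, -0.2, -0.9]
width: 0.0373
gripper_force: 15.0
```

```bash
python3 - <<'E'
from h import *
w=arm.grab_frame('wrist');b=arm.grab_frame('scene')
s=arm.get_state();print(s['eef_pos'],s['t'],s['width'],s['gripper_force'],shift([.6014,-.3059,.035]))
cv2.imwrite('pics/g.png',np.hstack([cv2.resize(w['frame'],(400,300)),cv2.resize(b['frame'][145:235,240:360],(400,300))])[:,:,::-1])
E
```

```text
[0.61431115 0.03856646 0.11708978] 10.0333 0.03754434858377485 14.999882876873016 [ 64.5 338.7  81.9]
```

View pics/g.png

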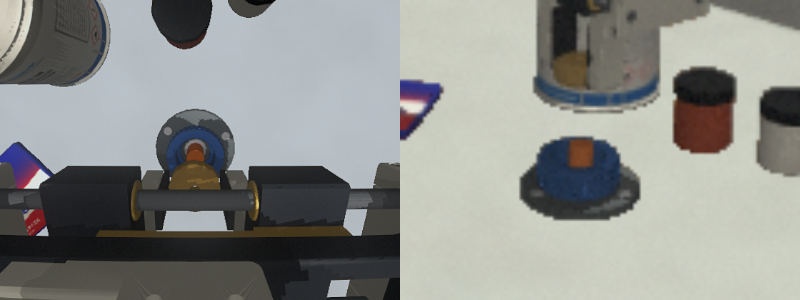

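The cap is held, and the ring stays seated round the post. Moving to the dish.

>>> {"op": "jog_arm", "data": {"targets": [{"dx":2,"dy":10,"dz":0,"rx":0,"ry":0,"rz":0,"gripper":0.7},{"dx":6,"dy":32,"dz":0,"rx":0,"ry":0,"rz":0,"gripper":0.7},{"dx":12,"dy":62,"dz":0,"rx":0,"ry":0,"rz":0,"gripper":0.7},{"dx":18,"dy":95,"dz":0,"rx":0,"ry":0,"rz":0,"gripper":0.7},{"dx":24,"dy":128,"dz":0,"rx":0,"ry":0,"rz":0,"gripper":0.7},{"dx":30,"dy":160,"dz":0,"rx":0,"ry":0,"rz":0,"gripper":0.7},{"dx":36,"dy":192,"dz":0,"rx":0,"ry":0,"rz":0,"gripper":0.7},{"dx":42,"dy":222,"dz":0,"rx":0,"ry":0,"rz":0,"gripper":0.7}]}}

```text
t: 10.7
eef_pos: [0.6044, -0.1895, 0.1157]
ee_rot: [3.141, 0.002, -0.226]
force: [0.6, 1.2, -0.5]
width: 0.0369
gripper_force: 15.0
```

>>> {"op": "jog_arm", "data": {"targets": [{"dx":5,"dy":30,"dz":0,"rx":0,"ry":0,"rz":0,"gripper":0.7},{"dx":10,"dy":57,"dz":0,"rx":0,"ry":0,"rz":0,"gripper":0.7},{"dx":15,"dy":80,"dz":0,"rx":0,"ry":0,"rz":0,"gripper":0.7},{"dx":19,"dy":100,"dz":0,"rx":0,"ry":0,"rz":0,"gripper":0.7},{"dx":21,"dy":112,"dz":0,"rx":0,"ry":0,"rz":0,"gripper":0.7},{"dx":22,"dy":117,"dz":10,"rx":0,"ry":0,"rz":0,"gripper":0.7},{"dx":22,"dy":117,"dz":25,"rx":0,"ry":0,"rz":0,"gripper":0.7},{"dx":22,"dy":117,"dz":40,"rx":0,"ry":0,"rz":0,"gripper":0.7}]}}

```text
t: 11.37
eef_pos: [0.6004, -0.3062, 0.0753]
ee_rot: [-3.141, -0.0, -0.226]
force: [0.2, 0.6, -0.7]
width: 0.0376
gripper_force: 15.0
```

>>> {"op": "jog_arm", "data": {"targets": [{"dx":0,"dy":0,"dz":10,"rx":0,"ry":0,"rz":0,"gripper":0.7},{"dx":0,"dy":0,"dz":18,"rx":0,"ry":0,"rz":0,"gripper":0.7},{"dx":0,"dy":0,"dz":25,"rx":0,"ry":0,"rz":0,"gripper":0.7},{"dx":0,"dy":0,"dz":30,"rx":0,"ry":0,"rz":0,"gripper":0.7},{"dx":0,"dy":0,"dz":34,"rx":0,"ry":0,"rz":0,"gripper":0.7},{"dx":0,"dy":0,"dz":36,"rx":0,"ry":0,"rz":0,"gripper":0.7},{"dx":0,"dy":0,"dz":38,"rx":0,"ry":0,"rz":0,"gripper":0.7},{"dx":0,"dy":0,"dz":39,"rx":0,"ry":0,"rz":0,"gripper":0.7}]}}

```text
t: 12.03
eef_pos: [0.6009, -0.3063, 0.0378]
ee_rot: [3.142, -0.001, -0.226]
force: [-0.6, -0.5, -0.0]
width: 0.0372
gripper_force: 15.0
```

```bash
python3 - <<'E'
from h import *
w=arm.grab_frame('wrist');b=arm.grab_frame('scene')
s=arm.get_state();print(s['eef_pos'],s['t'],s['width'],s['gripper_force'],s['force'])
cv2.imwrite('pics/i.png',np.hstack([cv2.resize(w['frame'],(400,300)),cv2.resize(b['frame'][195:300,350:490],(400,300))])[:,:,::-1])
E
```

```text
[ 0.60085112 -0.30630572  0.03777378] 12.1333 0.03737760540464848 14.999930709600449 [-0.05566661 -0.43046932 -0.90713063]
```

View pics/i.png

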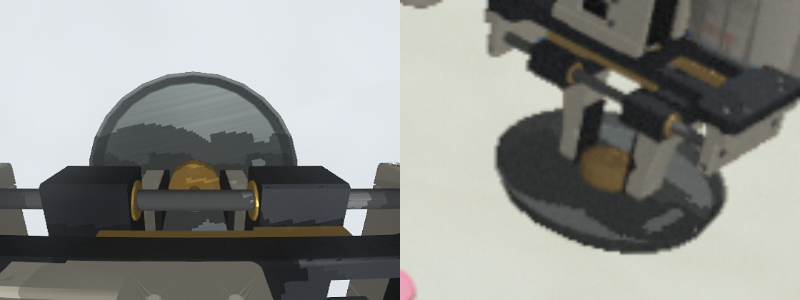

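The cap is level over the middle of the dish, about 5 mm above the floor.

>>> {"op": "jog_arm", "data": {"targets": [{"dx":0,"dy":0,"dz":1,"rx":0,"ry":0,"rz":0,"gripper":0.7},{"dx":0,"dy":0,"dz":2,"rx":0,"ry":0,"rz":0,"gripper":0.7},{"dx":0,"dy":0,"dz":3,"rx":0,"ry":0,"rz":0,"gripper":0.7},{"dx":0,"dy":0,"dz":4,"rx":0,"ry":0,"rz":0,"gripper":0.7},{"dx":0,"dy":0,"dz":4.5,"rx":0,"ry":0,"rz":0,"gripper":0.7},{"dx":0,"dy":0,"dz":5,"rx":0,"ry":0,"rz":0,"gripper":0.7},{"dx":0,"dy":0,"dz":5,"rx":0,"ry":0,"rz":0,"gripper":0.7},{"dx":0,"dy":0,"dz":5,"rx":0,"ry":0,"rz":0,"gripper":0.7}]}}

```text
t: 12.8
eef_pos: [0.6007, -0.3063, 0.0326]
ee_rot: [-3.142, -0.0, -0.226]
force: [0.1, -0.6, -0.6]
width: 0.0373
gripper_force: 15.0
```

>>> {"op": "jog_arm", "data": {"targets": [{"dx":0,"dy":0,"dz":0.4,"rx":0,"ry":0,"rz":0,"gripper":0.7},{"dx":0,"dy":0,"dz":0.8,"rx":0,"ry":0,"rz":0,"gripper":0.7},{"dx":0,"dy":0,"dz":0.8,"rx":0,"ry":0,"rz":0,"gripper":0.7},{"dx":0,"dy":0,"dz":0.8,"rx":0,"ry":0,"rz":0,"gripper":0.7},{"dx":0,"dy":0,"dz":0.8,"rx":0,"ry":0,"rz":0,"gripper":0.7},{"dx":0,"dy":0,"dz":0.8,"rx":0,"ry":0,"rz":0,"gripper":0.7},{"dx":0,"dy":0,"dz":0.8,"rx":0,"ry":0,"rz":0,"gripper":0.7},{"dx":0,"dy":0,"dz":0.8,"rx":0,"ry":0,"rz":0,"gripper":0.7}]}}

```text
t: 13.47
eef_pos: [0.6007, -0.3063, 0.0325]
ee_rot: [3.141, -0.0, -0.226]
force: [-1.1, 0.8, 5.6]
width: 0.0373
gripper_force: 15.0
```

Contact at 5.6 N. Releasing and rising.

>>> {"op": "jog_arm", "data": {"targets": [{"dx":0,"dy":0,"dz":0,"rx":0,"ry":0,"rz":0,"gripper":0.55},{"dx":0,"dy":0,"dz":0,"rx":0,"ry":0,"rz":0,"gripper":0.5},{"dx":0,"dy":0,"dz":0,"rx":0,"ry":0,"rz":0,"gripper":0.42},{"dx":0,"dy":0,"dz":0,"rx":0,"ry":0,"rz":0,"gripper":0.35},{"dx":0,"dy":0,"dz":0,"rx":0,"ry":0,"rz":0,"gripper":0.3},{"dx":0,"dy":0,"dz":0,"rx":0,"ry":0,"rz":0,"gripper":0.3},{"dx":0,"dy":0,"dz":-3,"rx":0,"ry":0,"rz":0,"gripper":0.3},{"dx":0,"dy":0,"dz":-8,"rx":0,"ry":0,"rz":0,"gripper":0.3}]}}

```text
t: 14.13
eef_pos: [0.6003, -0.3062, 0.0394]
ee_rot: [-3.142, 0.001, -0.226]
force: [-0.0, 0.4, 0.8]
width: 0.0613
gripper_force: 0.0
```

>>> {"op": "jog_arm", "data": {"targets": [{"dx":0,"dy":0,"dz":-12,"rx":0,"ry":0,"rz":0,"gripper":0.3},{"dx":0,"dy":0,"dz":-30,"rx":0,"ry":0,"rz":0,"gripper":0.3},{"dx":0,"dy":0,"dz":-55,"rx":0,"ry":0,"rz":0,"gripper":0.3},{"dx":0,"dy":0,"dz":-80,"rx":0,"ry":0,"rz":0,"gripper":0.3},{"dx":0,"dy":0,"dz":-105,"rx":0,"ry":0,"rz":0,"gripper":0.3},{"dx":0,"dy":0,"dz":-125,"rx":0,"ry":0,"rz":0,"gripper":0.3},{"dx":0,"dy":0,"dz":-135,"rx":0,"ry":0,"rz":0,"gripper":0.3},{"dx":0,"dy":0,"dz":-135,"rx":0,"ry":0,"rz":0,"gripper":0.3}]}}

```text
t: 14.8
eef_pos: [0.6021, -0.3068, 0.1788]
ee_rot: [3.141, -0.006, -0.225]
force: [-1.0, 0.7, -0.2]
width: 0.0616
gripper_force: 0.0
```

```bash
python3 - <<'E'
from h import *
w=arm.grab_frame('wrist');b=arm.grab_frame('scene')
s=arm.get_state();print(s['eef_pos'],s['t'],s['force'])
cv2.imwrite('pics/j.png',np.hstack([cv2.resize(w['frame'],(400,300)),cv2.resize(b['frame'][145:325,240:480],(400,300))])[:,:,::-1])
E
```

```text
[ 0.60048277 -0.30609665  0.174871  ] 14.9 [-0.00184799  0.38903199 -0.26070642]
```

View pics/j.png

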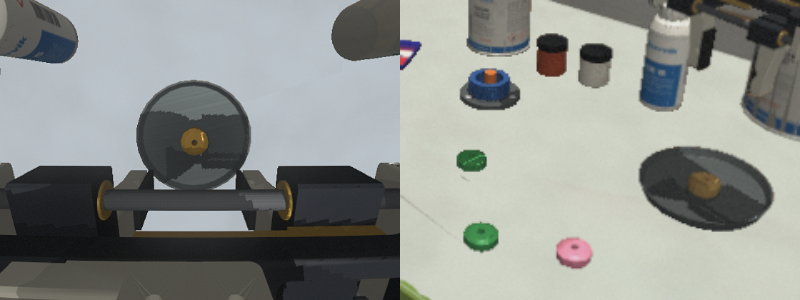

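The cap lies flat mid-dish at (194,142), the ring is on the stand, and the bystanders are untouched. Handing in.

```bash
python3 -c "
from station import arm
print(arm.job_done())"
```

```text
the job is handed in; nothing more can be done
None
```

Job handed in at about 15 s of the 54 s limit: the blue ring lies on the stand's base round the post, the brass cap lies flat near the middle of the dish, and the look-alike caps and black ring were left alone.

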